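Pick the clean valve piston out of the covered pot with the tongs

TASK

Lift the lid off the steel parts pot by its knob and set it down, without dropping it, flat in the empty shallow tray. Then take the spring tongs out of the tool stand and with them pick the brass valve piston out of the pot: it has been cleaned, so only the tongs' jaws may touch it, never the gripper. Finish while still holding it still in the tongs straight above the pot, a good hand's breadth (at least 8 cm) clear of the rim, with the two washers still in the pot, the pot not shoved about and everything else on the bench left alone.

Things in the scene. Friction and masses are not known exactly. Their poses are not given: they have to be found in the camera images.
- pot: Round steel parts pot, loose, 600 g: 124 across outside, 119 inside, 44 high, inner floor 4 above its origin (centre of its underside, z up). At the start it is shut by the lid and holds the piston and two washers.
- lid: The pot's loose lift-off lid, 160 g, no latch: steel disc 128 across, 2.5 thick, on the pot's rim; below it a plug 112 across and 4 deep sits with 3 of play in the pot's mouth. Origin: centre of the plug's underside, z up (40 above the pot's origin when shut); disc top 6.5 above it. Knob in its centre, see lid_knob.
- lid_knob (a point): Middle of the round head (24 across, 20 high) of the black knob on the lid: 28.5 above the lid's origin, 22 above the disc's top. Its stem below is 12 across, 12 high.
- tray: Empty shallow square blue tray, fixed on the mat: 150 x 150 outside, 142 x 142 inside, floor 4 thick, walls 16 high. Origin: centre of its underside, z up, sides along x and y.
- stand: Black tool stand, a fixed block 64 (x) x 94 (y) x 48 high; origin: centre of its underside. Its one upright slot, 19 (x) x 58 (y), floor 8 above the origin, centred 4 towards -x, holds the tongs upright with a few mm of play. Beyond the slot (+x 22) five steel bits stick up 12.
- tongs: Steel spring tongs, 64 g, 140 long, standing in the stand's slot, jaws down, bow up. Frame fixed to the bow: origin midway between the jaw tips (on the slot's floor at the start), z from tips to bow, y the line along which the jaws close. Two flat strips, 14 wide (x), hinge at z = 130 and spread downwards: outer width when open 20 at z = 130, 27 at z = 100, 34 at z = 70, 50 at z = 0.
- tongs_grip (a point): Point between the strips of the tongs at z = 90 of the tongs' frame, 50 below the bow's top: a good height to hold them. The strips are sprung open against a stop: pressed together here they push back on each finger with 7 N just off the stop, 11 N when the jaws are closed on the piston (5 to 8 N at z = 75). Held a little narrower than their open width they stay in the fingers with the jaws open.
- jaw_a: The tongs' jaw on the +y side. Origin: centre of the gripping face of its rubber pad (14 wide, 22 long, from the tip up), 11 above the tips. Open, the two pad faces are 35 apart; on the piston 19. Both jaws close alike: by 16 in all when the strips are pressed 5.5 in all at z = 90, or 7.6 at z = 75.
- jaw_b: The tongs' jaw on the -y side, mirror image of jaw_a.
- piston: Cleaned brass valve piston standing upright inside the pot, 45 g: a cylinder 19 across and 24 high with two dark seal rings, and a thin stem 8 across above it, up to 34. Origin: centre of its underside, z up. It stands within 15 of the pot's centre.
- washer0: Loose flat steel washer lying on the pot's floor, 24 across, 4 thick. Origin: centre of its underside. To stay in the pot.
- washer1: As washer0: a second one.
- pliers: Bystander, loose, to be left alone: combination pliers lying flat, 190 long, 60 wide, 17 high. Origin: under its middle.
- screwdriver: Bystander, loose, to be left alone: screwdriver lying on the mat, 170 long, black handle. Origin: under its middle.
- boiler_base: Bystander, loose, to be left alone: black round base unit, 104 across, 75 high. Origin: under its middle.
- fitting: Bystander, loose, to be left alone: white nylon fitting with a side spigot, 36 across, 40 high. Origin: under its middle.
- cover: Bystander, loose, to be left alone: yellow moulded cover plate on four feet, 120 x 56 x 18. Origin: under its middle.
- pump: Bystander, loose, to be left alone: small green pump, 85 long, 44 high. Origin: under its middle.
Not all that is in view belongs to the job. Leave any purple or red look-alike of the tongs alone.

How it is judged:
On the way, in this order (a step that is already met when the one before it is completed fails the run):
1. the lid lies flat in the tray and is let go (horizontal distance between lid and tray below 0.03 m and z of lid in the frame of tray below 0.009 m and angle between lid's own z axis and vertical below 0.06 rad and contact force between lid and the fingers below 0.05 N and linear speed of lid below 0.05 m/s), for 0.2 s.
2. the tongs are held in the fingers, lifted clear out of the stand (z of tongs in the frame of stand above 0.05 m and contact force between tongs and the fingers above 1 N), for 0.2 s.
3. both jaws of the tongs close on the piston inside the pot (contact force between each of jaw_a, jaw_b and piston above 0.4 N and z of piston in the frame of pot below 0.04 m), for 0.1 s.
At the end, for the whole second after the job is handed in: Piston pinched by both jaws (over 0.4 N each), tongs in the fingers; its underside 80 mm or more above the pot's rim, within 60 mm of the pot's axis, still; nothing else touches it; tongs clear of the pot; washers in the pot; lid let go, flat in the tray within 30 mm of its middle (horizontal distance between lid and tray below 0.03 m and z of lid in the frame of tray below 0.009 m and angle between lid's own z axis and vertical below 0.06 rad and contact force between lid and the fingers below 0.05 N and contact force between each of jaw_a, jaw_b and piston above 0.4 N and contact force between tongs and the fingers above 1 N and contact force between each of the fingers, pot and piston below 0.02 N and contact force between pot and tongs below 0.02 N and z of piston in the frame of pot above 0.124 m and horizontal distance between each of piston, washer0, washer1 and pot below 0.06 m and linear speed of each of piston, lid below 0.03 m/s and z of each of washer0, washer1 in the frame of pot below 0.03 m); the arm keeps its last pose, push and grip.
It fails at once if the gripper or arm touches the piston (contact force between any of the fingers, the arm and piston above 0.1 N).
It fails at once if the lid is dropped (falls freely faster than 0.5 m/s) (contact force between lid and the fingers below 0.01 N and linear speed of lid above 0.5 m/s).
It fails at once if the pot is shoved more than 40 mm (distance of pot from where it was at the start of the episode above 0.04 m).
It fails at once if something else on the bench is moved more than 25 mm (distance of any of pliers, screwdriver, boiler_base, fitting, cover, pump from where it was at the start of the episode above 0.025 m).
It also fails if it takes over 70 s, if anything falls off the work surface, if the arm or the gripper's body presses on something with over 40 N, if the wrist force passes 120 N, or if a joint passes its speed limit or range.

ROBOT

A 7-joint arm with a two-finger parallel gripper is mounted at the origin on the work surface. World frame = base frame: x ahead of the robot, y to its left, z up, the work surface at z = 0. Lengths are in m, angles in rad, forces in N, time in s.
With the tool pointing down it reaches from about 0.4 to 0.9 m from the base axis. Payload 5.5 kg.
Tool frame: the origin (TCP) lies at the very end of the fingers, on their centre line; the grasp point (between the pads) lies 19 mm behind it; z points along the fingers, y is the direction in which the jaws open and shut (so a half turn about z gives the same grasp; the last joint's range is limited). The gripper opens to 85 mm and grips with 20 to 120 N. Pads are 22 mm wide; open, the fingers measure 114 mm over their backs; the gripper's body (76 mm by 85 mm) begins 54 mm behind the grasp point. The pads swing forward as they close: fully open they stand 13 mm farther back than shut.
Start: joints at [1.479, 0.501, -0.427, 1.55, 0.221, 1.138, -0.21], TCP at [0.226, -0.61, 0.231] pointing down, gripper open.
Joint ranges: [-2.88, 2.88], [-0.31, 2.03], [-1.54, 1.56], [0.2, 2.42], [-1.41, 4.55], [0.19, 2.02], [-2.57, 2.57]. Speed limits (rad/s): [2.57, 2.57, 3.14, 3.14, 3.14, 3.14, 3.14].

INTERFACE

Orientations are given as a unit quaternion [w, x, y, z].
In Python, from rig import manip, capture, get_calibration, find_in gives the robot as it stands. The module is installed in compiled form; this text tells all that it offers.
- The arm moves only by the tool play_rows, never from a script. Its argument "series" is a list of rows, each a list of 3 entries, a list of its own where there are three numbers: the turn, a rotation vector about the tool's x, y, z in rad, then the shift along the tool's x, y, z in m, then the opening, from 0 (shut) to 1 (fully open). A call has 1 to 10 rows; each row shifts and turns the commanded pose from where the row before left it, along the tool's axes as they then stand; what a row does not reach is not made up. A row lasts 1/10 s, in which the tool goes at most 50 mm and 8.59 degrees, less where a joint would pass 70% of its speed; a pose out of reach is approached as far as the arm can. A call with a gripper value outside its range is refused whole. The fingers move at their own pace and stop on an object; "grip_force" is the grip in N (left out, the last holds). Time passes only in rows, so rows that do not move let the fingers close. It gives the time, the measured TCP pose, the force and the opening at its end, in the units of the state.
- manip.sense(): the state, without advancing time (a new reading comes with each control period).
- capture(name): name is "scene" or "top" or "wrist"; returns the picture (480x640x3 uint8, blue, green, red); there is no depth.
- get_calibration(name): a dict with "vfov" (degrees; the focal length in pixels is half the picture's height over the tangent of half this angle, whatever the lens; pixels are square), "cx", "cy" (the principal point, pixels), "view" (4x4, takes a point from world to camera coordinates). Camera axes: x right, y down, z forward; pixel columns grow to the right and rows downward; lengths in m; the calibration is good to about 2 mm. A picture is of the moment at which its call begins: read the wrist's pose just before it. get_calibration takes no time and is no camera call; for the wrist camera it gives the pose at the moment of the call.
- manip.sign_off(): hands the job in, once; it reports no verdict.
Trained networks look in the newest picture that a camera, given by its name, has taken for a name from the list of things; names that differ only in an ending like _2 or _b are one class to them, and where a whole thing is asked for, a point or a joint stands for the part that bears it (a point fixed in the world has none). Each returns a list of dicts, best first, with "score" (0 to 1); they miss things now and then, are a little off and sometimes report something else, mostly with a low value. They report only what shows in the picture. A call takes as long as a camera call. They do not tell look-alikes from the thing itself.
- find_in(camera, thing): "xy" ([column, row] as shares, 0 to 1, of the picture: columns of its width, rows of its height, amid what is visible of it).
The state is a dict: "time_s": time; "joint_positions": joint angles; "qd": joint speeds; "joint_efforts": joint torques, N m; "eef_pos": TCP position; "ee_rot": TCP orientation; "contact_force": force on the tool from outside, world axes, zero at the start; "ft_torque": the same for the moment, N m; "opening": opening from 0.0 (shut) to 1.0 (fully open).
Only numpy, scipy, OpenCV 4.12 (cv2) and the standard library are available. Lean on these libraries where they do the work, as an engineer would, in place of code of your own. Each camera call takes 0.05 s, during which the arm holds its last target. There are 200 camera calls.

## Working session

There is one attempt and no reset: what is moved stays moved. The work goes in short steps, Python scripts to look and compute and a tool call to move; the robot and the scene stay as the last step left them, time stands still between calls to the robot, and variables do not carry over. Pictures are saved under pics/ and viewed, about 8 in all and at most 12, crops included, and the job is handed in when it is done.

Besides the shell and the picture viewer there is one more tool, called after "Request:" as a command line: name --argument value ..., lists and objects as JSON in quotes. play_rows: Moves the arm, as the interface text tells. Its arguments: {"type":"object","properties":{"series":{"type":"array","items":{"type":"array"}},"grip_force":{"type":"number"}},"required":["series"]}

```bash
mkdir -p pics
cat > h.py <<'E'
import numpy as np, cv2
from scipy.spatial.transform import Rotation as R
from rig import manip, capture, get_calibration, find_in
def ray(c,u,v):
    k=get_calibration(c) if isinstance(c,str) else c
    f=240/np.tan(np.radians(k["vfov"])/2); V=np.array(k["view"])
    d=V[:3,:3].T@np.array([(u-k["cx"])/f,(v-k["cy"])/f,1]); o=-V[:3,:3].T@V[:3,3]
    return o,d
def at(c,u,v,z):
    o,d=ray(c,u,v); return o+d*(z-o[2])/d[2]
def proj(c,p):
    k=get_calibration(c) if isinstance(c,str) else c
    f=240/np.tan(np.radians(k["vfov"])/2); q=np.array(k["view"])@np.r_[p,1]
    return k["cx"]+f*q[0]/q[2],k["cy"]+f*q[1]/q[2]
def tri(a,b):
    # rays least squares
    A=0;B=0
    for o,d in (a,b):
        d=d/np.linalg.norm(d);P=np.eye(3)-np.outer(d,d);A=A+P;B=B+P@o
    return np.linalg.solve(A,B)
def st():
    s=manip.sense(); print({k:np.round(s[k],4).tolist() for k in("time_s","eef_pos","ee_rot","contact_force","opening")}); 
    return s
E
python3 - <<'E'
from h import *
s=st(); print(R.from_quat(np.r_[s["ee_rot"][1:],s["ee_rot"][0]]).as_matrix().round(3))
H={"pot":.022,"lid_knob":.0685,"lid":.0465,"tray":.004,"stand":.048,"tongs":.148,"tongs_grip":.098}
for c in("scene","top"):
    im=capture(c); cv2.imwrite(f"pics/{c}0.png",im)
    k=get_calibration(c); print(c,k["vfov"],k["cx"],k["cy"],"campos",ray(c,320,240)[0].round(3))
    for n,z in H.items():
        for d in find_in(c,n)[:3]:
            u,v=d["xy"][0]*640,d["xy"][1]*480
            print(n,round(d["score"],2),round(u),round(v),at(c,u,v,z).round(3))
E
```

```text
{'time_s': 0.0, 'eef_pos': [0.2255, -0.6089, 0.2303], 'ee_rot': [-0.001, 0.9843, 0.1765, -0.0001], 'contact_force': [-0.0353, 0.4006, 0.5993], 'opening': 0.9959}
[[ 0.938  0.347 -0.001]
 [ 0.347 -0.938  0.002]
 [ 0.    -0.002 -1.   ]]
scene 52.25536553218319 327.65107439790074 238.51035375714875 campos [ 1.213 -0.368  0.816]
pot 0.77 441 236 [0.606 0.256 0.022]
lid_knob 0.6 451 219 [0.608 0.273 0.068]
lid 0.74 448 215 [0.573 0.294 0.046]
tray 0.58 335 264 [ 0.561 -0.002  0.004]
tray 0.58 447 215 [0.539 0.328 0.004]
stand 0.83 208 282 [ 0.53  -0.277  0.048]
stand 0.24 367 336 [ 0.785 -0.052  0.048]
stand 0.22 332 199 [0.403 0.072 0.048]
tongs 0.83 158 302 [ 0.623 -0.38   0.148]
tongs 0.8 237 294 [ 0.666 -0.252  0.148]
tongs 0.49 207 241 [ 0.517 -0.26   0.148]
tongs_grip 0.89 190 230 [ 0.418 -0.276  0.098]
tongs_grip 0.77 209 252 [ 0.498 -0.26   0.098]
tongs_grip 0.63 239 300 [ 0.641 -0.246  0.098]
top 55.191995657311594 317.1598622566781 243.02459368234815 campos [ 0.493 -0.033  0.879]
pot 0.42 457 296 [ 0.509 -0.288  0.022]
lid_knob 0.68 136 253 [0.579 0.294 0.068]
lid 0.96 140 256 [0.576 0.295 0.046]
lid 0.26 225 155 [0.768 0.148 0.046]
tray 0.74 300 265 [0.565 0.005 0.004]
stand 0.82 444 299 [ 0.502 -0.257  0.048]
tongs 0.89 460 365 [ 0.401 -0.252  0.148]
tongs 0.82 442 225 [ 0.619 -0.23   0.148]
tongs 0.56 458 292 [ 0.512 -0.252  0.148]
tongs_grip 0.86 517 259 [ 0.571 -0.369  0.098]
tongs_grip 0.7 466 365 [ 0.395 -0.276  0.098]
tongs_grip 0.56 444 227 [ 0.626 -0.245  0.098]
```

View pics/scene0.png

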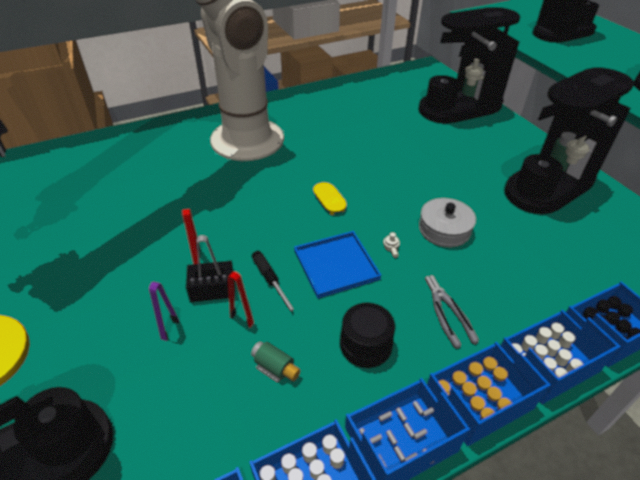

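View pics/top0.png

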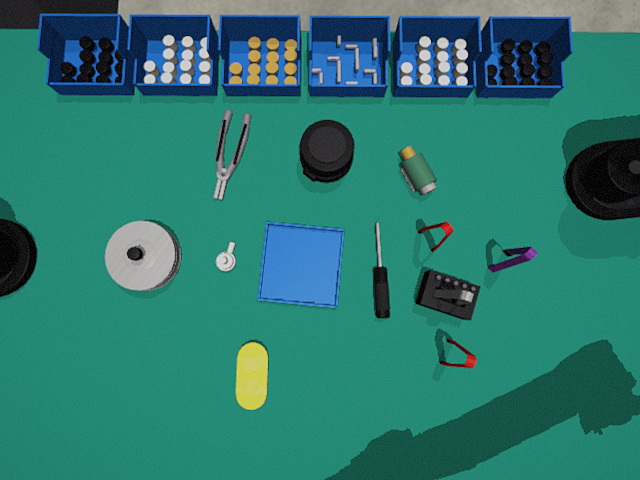

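The scene picture shows the shut pot at (447,222), the empty tray at (337,264) and the steel tongs in the stand at (208,250). The tongs' look-alikes are two red at (190,235) and (238,298) and one purple at (160,310). In the top picture the same things are at: pot (143,256), tray (301,265), stand (449,295), reds (437,236) and (457,352), purple (513,258). I'll move over the stand on the way and look with the wrist camera.

Request:
play_rows --series '[[[0, 0, 0], [0.038, -0.024, -0.012], 1], [[0, 0, 0], [0.038, -0.024, -0.012], 1], [[0, 0, 0], [0.038, -0.024, -0.012], 1], [[0, 0, 0], [0.038, -0.024, -0.012], 1], [[0, 0, 0], [0.038, -0.024, -0.012], 1], [[0, 0, 0], [0.038, -0.024, -0.012], 1], [[0, 0, 0], [0.038, -0.024, -0.012], 1], [[0, 0, 0], [0.038, -0.024, -0.012], 1], [[0, 0, 0], [0.038, -0.024, -0.012], 1], [[0, 0, 0], [0.038, -0.024, -0.012], 1]]' --grip_force 40

```text
time_s: 1.8
eef_pos: [0.4996, -0.2509, 0.3522]
ee_rot: [0.0, 0.984, 0.176, 0.0]
contact_force: [1.0, -1.2, 0.5]
opening: 0.999
```

Run:
```python
from h import *
s=st(); k=get_calibration("wrist"); im=capture("wrist"); cv2.imwrite("pics/w1.png",im)
import pickle; pickle.dump(k,open("w1.pkl","wb"))
print("cam",ray(k,320,240)[0].round(3),k["vfov"])
for n,z in {"stand":.048,"tongs":.148,"tongs_grip":.098}.items():
    for d in find_in("wrist",n)[:3]:
        u,v=d["xy"][0]*640,d["xy"][1]*480; print(n,round(d["score"],2),round(u),round(v),at(k,u,v,z).round(3))
```

```text
{'time_s': 1.8, 'eef_pos': [0.4996, -0.2509, 0.3522], 'ee_rot': [0.0005, 0.9843, 0.1764, 0.0002], 'contact_force': [0.9917, -1.2244, 0.5496], 'opening': 0.9993}
cam [ 0.576 -0.222  0.495] 62.0571585386535
stand 0.64 341 174 [ 0.516 -0.268  0.048]
tongs 0.96 313 271 [ 0.434 -0.266  0.148]
tongs 0.96 356 72 [ 0.61  -0.239  0.148]
tongs 0.88 335 189 [ 0.515 -0.257  0.148]
tongs_grip 0.97 313 272 [ 0.414 -0.273  0.098]
tongs_grip 0.97 464 165 [ 0.572 -0.374  0.098]
tongs_grip 0.64 338 192 [ 0.504 -0.266  0.098]
```

View pics/w1.png

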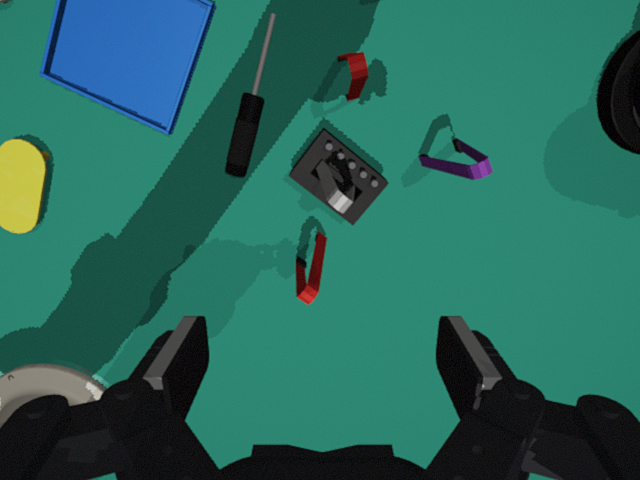

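The wrist picture shows the stand's top corners at about (323,128), (388,183), (353,224) and (290,172), and the tongs' bow at (341,203). I work out the stand's yaw, the tongs, tray and knob positions.

Run:
```python
from h import *; import pickle
k=pickle.load(open("w1.pkl","rb"))
C=np.array([at(k,*p,.048)[:2] for p in((323,128),(388,183),(353,224),(290,172))]); print(C.round(3).tolist(),C.mean(0).round(4))
for i in range(4):
    e=C[(i+1)%4]-C[i]; print(np.linalg.norm(e).round(4),np.degrees(np.arctan2(e[1],e[0])).round(1))
print("bow wrist",at(k,341,203,.146).round(4))
# bow: gray pixels in top view? triangulate
T=cv2.imread("pics/top0.png"); S=cv2.imread("pics/scene0.png")
# tray: blue mask
hsv=cv2.cvtColor(T,cv2.COLOR_BGR2HSV); m=((hsv[...,0]>100)&(hsv[...,0]<120)&(hsv[...,1]>130)).astype(np.uint8); m[:120]=0
c=max(cv2.findContours(m,0,1)[0],key=cv2.contourArea); b=cv2.boxPoints(cv2.minAreaRect(c)); print("tray px",b.round(1).tolist())
B=np.array([at("top",*p,.016)[:2] for p in b]);print("tray",B.mean(0).round(4),[round(float(np.degrees(np.arctan2(*(B[(i+1)%4]-B[i])[::-1]))),1) for i in range(4)],np.linalg.norm(B[1]-B[0]))
# lid disc: gray low-sat
m=((hsv[...,1]<60)&(hsv[...,2]>110)).astype(np.uint8); m[:,:90]=0;m[:,200:]=0;m[:200]=0;m[320:]=0
m=cv2.morphologyEx(m,cv2.MORPH_OPEN,np.ones((3,3)))
c=max(cv2.findContours(m,0,1)[0],key=cv2.contourArea);e=cv2.fitEllipse(cv2.convexHull(c));print("disc",e,at("top",*e[0],.0465).round(4))
a=ray("top",135,254);q=ray("scene",451,209);print("knobtri",tri(a,q).round(4),at("top",135,254,.0785).round(4),at("scene",451,206,.0785).round(4))
```

```text
[[0.555, -0.232], [0.524, -0.321], [0.466, -0.302], [0.498, -0.214]] [ 0.5107 -0.2671]
0.0947 -108.9
0.0615 161.8
0.094 70.2
0.0601 -17.6
bow wrist [ 0.5045 -0.2671  0.146 ]
tray px [[256.8999938964844, 299.8999938964844], [264.70001220703125, 220.6999969482422], [344.29998779296875, 228.5], [336.5, 307.70001220703125]]
tray [0.5669 0.0035] [-4.2, -95.3, 174.5, 84.9] 0.15059521333748
disc ((139.6226806640625, 255.23095703125), (68.4979476928711, 71.79357147216797), 47.230812072753906) [0.5774 0.2964 0.0465]
knobtri [0.5773 0.2963 0.067 ] [0.5762 0.292  0.0785] [0.5784 0.2922 0.0785]
```

Request:
play_rows --series '[[[0, 0, 0], [0.018, -0.044, 0.005], 1], [[0, 0, 0], [0.018, -0.044, 0.005], 1], [[0, 0, 0], [0.018, -0.044, 0.005], 1], [[0, 0, 0], [0.018, -0.044, 0.005], 1], [[0, 0, 0], [0.018, -0.044, 0.005], 1], [[0, 0, 0], [0.018, -0.044, 0.005], 1], [[0, 0, 0], [0.018, -0.044, 0.005], 1], [[0, 0, 0], [0.018, -0.044, 0.005], 1], [[0, 0, 0], [0.018, -0.044, 0.005], 1], [[0, 0, 0], [0.018, -0.044, 0.005], 1]]'

```text
time_s: 3.0
eef_pos: [0.5155, 0.2217, 0.3005]
ee_rot: [0.001, 0.985, 0.174, -0.0]
contact_force: [0.8, 0.4, -0.4]
opening: 1.005
```

Request:
play_rows --series '[[[0, 0, 0], [0.01, -0.046, 0.017], 1], [[0, 0, 0], [0.005, -0.03, 0.03], 1], [[0, 0, 0], [0, 0, 0], 1], [[0, 0, 0], [0, 0, 0], 1]]'

```text
time_s: 3.4
eef_pos: [0.5024, 0.2976, 0.2529]
ee_rot: [0.001, 0.984, 0.176, -0.001]
contact_force: [0.3, -0.1, 0.7]
opening: 0.997
```

Run:
```python
from h import *
s=st(); k=get_calibration("wrist"); im=capture("wrist"); cv2.imwrite("pics/w2.png",im)
for n,z in {"lid_knob":.0685,"lid":.0465}.items():
    for d in find_in("wrist",n)[:2]:
        u,v=d["xy"][0]*640,d["xy"][1]*480; print(n,round(d["score"],2),round(u),round(v),at(k,u,v,z).round(4))
hsv=cv2.cvtColor(im,cv2.COLOR_BGR2HSV)
m=((hsv[...,1]<70)&(hsv[...,2]>100)).astype(np.uint8); m=cv2.morphologyEx(m,cv2.MORPH_OPEN,np.ones((3,3)))
c=max(cv2.findContours(m,0,1)[0],key=cv2.contourArea);e=cv2.fitEllipse(cv2.convexHull(c));print("disc",e,cv2.contourArea(c),at(k,*e[0],.0465).round(4))
```

```text
{'time_s': 3.4, 'eef_pos': [0.5024, 0.2976, 0.2529], 'ee_rot': [0.0008, 0.9843, 0.1762, -0.0013], 'contact_force': [0.2547, -0.0551, 0.6556], 'opening': 0.9969}
lid_knob 0.72 353 118 [0.5781 0.3001 0.0685]
lid 0.87 356 119 [0.5782 0.2957 0.0465]
disc ((353.7720947265625, 115.7712631225586), (149.7037811279297, 159.27557373046875), 18.844512939453125) 18002.0 [0.58   0.298  0.0465]
```

View pics/w2.png

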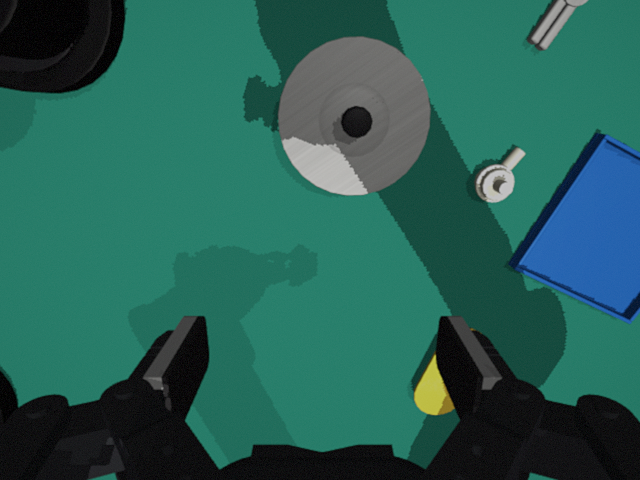

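The wrist picture shows the lid disc centred near (354,116) and the knob at (356,121). All estimates agree to about 2 mm, so I go down on the knob.

Request:
play_rows --series '[[[0, 0, 0], [0.024, 0.009, 0.02], 1], [[0, 0, 0], [0.024, 0.009, 0.03], 1], [[0, 0, 0], [0.023, 0.009, 0.04], 1], [[0, 0, 0], [0, 0, 0.04], 1], [[0, 0, 0], [0, 0, 0.04], 1], [[0, 0, 0], [0, 0, 0.02], 1], [[0, 0, 0], [0, 0, 0.01], 1], [[0, 0, 0], [0, 0, 0], 1]]'

```text
time_s: 4.35
eef_pos: [0.5787, 0.2977, 0.0543]
ee_rot: [0.0, 0.984, 0.176, -0.0]
contact_force: [-0.2, 0.1, 0.1]
opening: 1.003
```

Request:
play_rows --series '[[[0, 0, 0], [0, 0, 0], 0], [[0, 0, 0], [0, 0, 0], 0], [[0, 0, 0], [0, 0, 0], 0], [[0, 0, 0], [0, 0, 0], 0], [[0, 0, 0], [0, 0, 0], 0], [[0, 0, 0], [0, 0, 0], 0], [[0, 0, 0], [0, 0, 0], 0], [[0, 0, 0], [0, 0, 0], 0]]'

```text
time_s: 5.15
eef_pos: [0.5789, 0.2986, 0.0555]
ee_rot: [0.0, 0.984, 0.176, 0.001]
contact_force: [-0.7, -1.6, 5.8]
opening: 0.263
```

Request:
play_rows --series '[[[0, 0, 0], [0, 0, -0.01], 0], [[0, 0, 0], [0, 0, -0.01], 0], [[0, 0, 0], [0, 0, -0.02], 0], [[0, 0, 0], [0, 0, -0.02], 0], [[0, 0, 0], [0, 0, -0.02], 0], [[0, 0, 0], [0, 0, -0.02], 0], [[0, 0, 0], [0, 0, -0.02], 0], [[0, 0, 0], [0, 0, 0], 0], [[0, 0, 0], [0, 0, 0], 0]]'

```text
time_s: 6.05
eef_pos: [0.5784, 0.2984, 0.1745]
ee_rot: [0.0, 0.984, 0.176, 0.0]
contact_force: [-0.6, -0.1, -2.6]
opening: 0.264
```

Run:
```python
from h import *
s=st(); im=capture("scene"); cv2.imwrite("pics/s3.png",cv2.resize(im[120:380,280:580],None,fx=2,fy=2))
```

```text
{'time_s': 6.05, 'eef_pos': [0.5784, 0.2984, 0.1745], 'ee_rot': [0.0, 0.9843, 0.1765, 0.0004], 'contact_force': [-0.5913, -0.0592, -2.6454], 'opening': 0.2643}
```

View pics/s3.png

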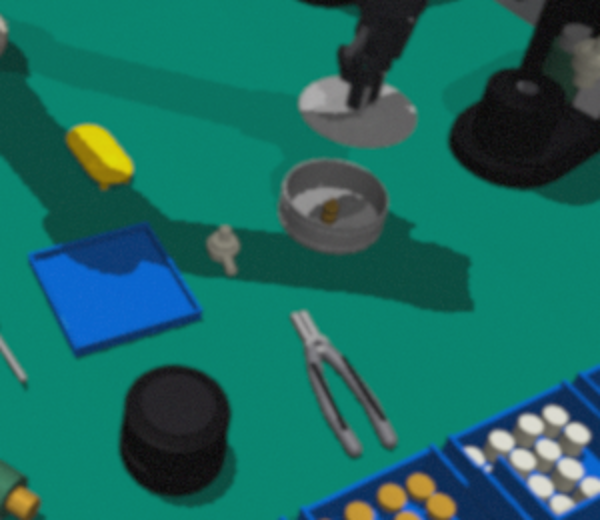

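The scene picture shows the lid held level in the fingers (360,110), the pot open with the piston standing inside (330,210), and the tray clear. I carry the lid to the tray.

Request:
play_rows --series '[[[0, 0, 0], [-0.008, 0.019, 0], 0], [[0, 0, 0], [-0.015, 0.036, 0], 0], [[0, 0, 0], [-0.015, 0.036, 0], 0], [[0, 0, 0], [-0.015, 0.036, 0], 0], [[0, 0, 0], [-0.015, 0.036, 0], 0], [[0, 0, 0], [-0.015, 0.036, 0], 0], [[0, 0, 0], [-0.015, 0.036, 0], 0], [[0, 0, 0], [-0.013, 0.031, 0.01], 0], [[0, 0, 0], [-0.002, 0.006, 0.03], 0], [[0, 0, 0], [0, 0, 0.03], 0]]'

```text
time_s: 7.1
eef_pos: [0.5665, 0.0005, 0.1026]
ee_rot: [0.001, 0.985, 0.174, -0.0]
contact_force: [-0.7, -0.2, -2.3]
opening: 0.259
```

Run:
```python
from h import *
s=st(); im=capture("top"); cv2.imwrite("pics/t4.png",cv2.resize(im[180:340,220:380],None,fx=3,fy=3))
k=get_calibration("scene"); sc=capture("scene"); hsv=cv2.cvtColor(sc,cv2.COLOR_BGR2HSV)
for c in ("scene",):
  hsv=cv2.cvtColor(cv2.imread("pics/scene0.png"),cv2.COLOR_BGR2HSV); m=((hsv[...,0]>100)&(hsv[...,0]<122)&(hsv[...,1]>120)).astype(np.uint8); m=m[225:305,285:390]
  q=max(cv2.findContours(m,0,1)[0],key=cv2.contourArea); h=cv2.approxPolyDP(cv2.convexHull(q),4,True)[:,0]+[285,225]; print(h.tolist()); P=np.array([at(c,*p,.016)[:2] for p in h]);print(P.round(3).tolist(),P.mean(0))
```

```text
{'time_s': 7.1, 'eef_pos': [0.5665, 0.0005, 0.1026], 'ee_rot': [0.0007, 0.9847, 0.174, -0.0004], 'contact_force': [-0.7277, -0.1632, -2.2923], 'opening': 0.2594}
[[353, 231], [379, 279], [318, 297], [295, 247]]
[[0.497, 0.081], [0.653, 0.058], [0.64, -0.082], [0.486, -0.065]] [ 0.56878829 -0.00198973]
```

Request:
play_rows --series '[[[0, 0, 0], [0, -0.001, 0.025], 0], [[0, 0, 0], [0, 0, 0.025], 0], [[0, 0, 0], [0, 0, 0.015], 0], [[0, 0, 0], [0, 0, 0.008], 0], [[0, 0, 0], [0, 0, 0.005], 0], [[0, 0, 0], [0, 0, 0.003], 0], [[0, 0, 0], [0, 0, 0.002], 0], [[0, 0, 0], [0, 0, 0], 0], [[0, 0, 0], [0, 0, 0], 0]]'

```text
time_s: 8.1
eef_pos: [0.5669, 0.0051, 0.0219]
ee_rot: [0.0, 0.984, 0.176, 0.0]
contact_force: [-0.7, 0.3, -1.7]
opening: 0.265
```

Request:
play_rows --series '[[[0, 0, 0], [0, 0.002, 0.001], 0], [[0, 0, 0], [0, 0, 0.001], 0], [[0, 0, 0], [0, 0, 0.0005], 0], [[0, 0, 0], [0, 0, 0], 0], [[0, 0, 0], [0, 0, 0], 0]]'

```text
time_s: 8.6
eef_pos: [0.5676, 0.0027, 0.0194]
ee_rot: [0.0, 0.984, 0.176, 0.0]
contact_force: [-1.7, -1.8, 6.6]
opening: 0.264
```

Run:
```python
from h import *
s=st(); im=capture("scene"); cv2.imwrite("pics/s5.png",cv2.resize(im[190:340,250:450],None,fx=4,fy=4,interpolation=2))
```

```text
{'time_s': 8.6, 'eef_pos': [0.5676, 0.0027, 0.0194], 'ee_rot': [0.0005, 0.9843, 0.1763, 0.0002], 'contact_force': [-1.6741, -1.7522, 6.5569], 'opening': 0.2643}
```

View pics/s5.png

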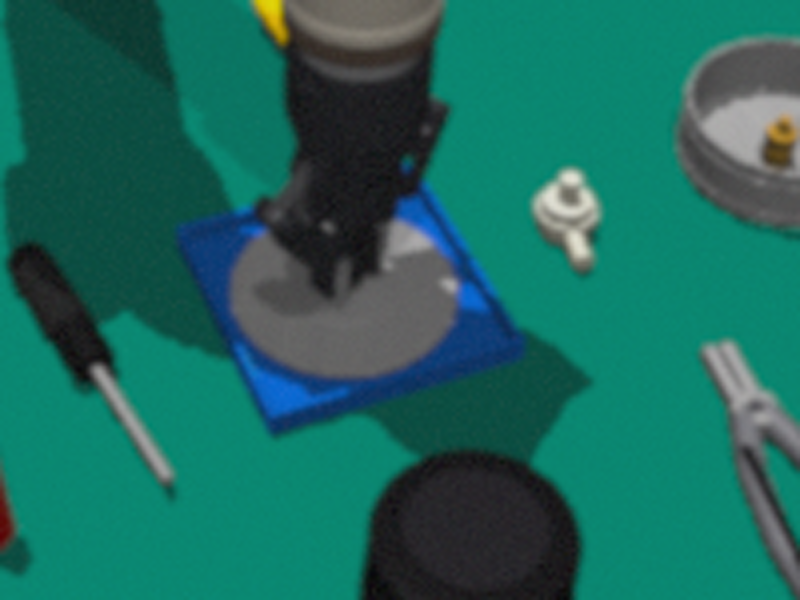

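The picture shows the lid level inside the tray walls (345,295), and the 6.6 N upward force at the expected height confirms it rests on the floor. I release it and rise.

Request:
play_rows --series '[[[0, 0, 0], [0, 0, 0], 0.4], [[0, 0, 0], [0, 0, 0], 0.7], [[0, 0, 0], [0, 0, 0], 1], [[0, 0, 0], [0, 0, 0], 1], [[0, 0, 0], [0, 0, 0], 1], [[0, 0, 0], [0, 0, 0], 1], [[0, 0, 0], [0, 0, -0.02], 1], [[0, 0, 0], [0, 0, -0.045], 1], [[0, 0, 0], [0, 0, -0.045], 1], [[0, 0, 0], [0, 0, -0.045], 1]]'

```text
time_s: 9.65
eef_pos: [0.5668, 0.0034, 0.1752]
ee_rot: [-0.0, 0.984, 0.177, -0.0]
contact_force: [1.6, -0.3, -0.5]
opening: 1.002
```

Run:
```python
from h import *
s=st(); im=capture("top")
hsv=cv2.cvtColor(im,cv2.COLOR_BGR2HSV); cv2.imwrite("pics/t6.png",im)
P=R.from_quat(np.r_[s["ee_rot"][1:],s["ee_rot"][0]]).as_matrix()
print((P.T@(np.array([.5069-.03,-.2659,.30])-s["eef_pos"])).round(4))
```

```text
{'time_s': 9.65, 'eef_pos': [0.5668, 0.0034, 0.1752], 'ee_rot': [-0.0003, 0.9843, 0.1767, -0.0003], 'contact_force': [1.6143, -0.3474, -0.5125], 'opening': 1.0019}
[-0.178   0.2212 -0.1248]
```

Request:
play_rows --series '[[[0, 0, 0], [-0.024, 0.024, -0.025], 1], [[0, 0, 0], [-0.029, 0.028, -0.02], 1], [[0, 0, 0], [-0.029, 0.028, -0.02], 1], [[0, 0, 0], [-0.029, 0.028, -0.02], 1], [[0, 0, 0], [-0.029, 0.028, 0], 1], [[0, 0, 0], [-0.029, 0.028, 0], 1], [[0, 0, 0], [-0.027, 0.028, 0], 1]]'

```text
time_s: 10.4
eef_pos: [0.449, -0.2465, 0.259]
ee_rot: [0.001, 0.984, 0.176, 0.0]
contact_force: [0.9, -0.4, -0.9]
opening: 1.004
```

Request:
play_rows --series '[[[0, 0, 0.137], [0, 0, 0], 1], [[0, 0, 0.137], [0, 0, 0], 1], [[0, 0, 0.137], [0, 0, 0], 1], [[0, 0, 0.137], [0, 0, 0], 1], [[0, 0, 0.137], [0, 0, 0], 1], [[0, 0, 0], [0, 0, 0], 1], [[0, 0, 0], [0, 0, 0], 1]]'

```text
time_s: 11.1
eef_pos: [0.4501, -0.2447, 0.2587]
ee_rot: [0.0, 0.987, -0.162, -0.0]
contact_force: [-0.7, 0.2, 0.8]
opening: 0.997
```

Run:
```python
from h import *; import pickle
s=st(); k=get_calibration("wrist"); im=capture("wrist"); pickle.dump(k,open("w7.pkl","wb")); cv2.imwrite("pics/w7.png",im)
x,y=map(int,proj(k,[.507,-.266,.1])); x0=max(0,min(x-130,380)); y0=max(0,min(y-100,280)); print("crop",x0,y0)
cv2.imwrite("pics/w7c.png",cv2.resize(im[y0:y0+200,x0:x0+260],None,fx=3,fy=3,interpolation=2))
for n,z in {"stand":.048,"tongs":.148,"tongs_grip":.098}.items():
    for d in find_in("wrist",n)[:3]:
        u,v=d["xy"][0]*640,d["xy"][1]*480; print(n,round(d["score"],2),round(u),round(v),at(k,u,v,z).round(3))
```

```text
{'time_s': 11.1, 'eef_pos': [0.4501, -0.2447, 0.2587], 'ee_rot': [0.0001, 0.9867, -0.1624, -0.0001], 'contact_force': [-0.6984, 0.1743, 0.7682], 'opening': 0.9972}
crop 194 35
stand 0.64 329 120 [ 0.515 -0.272  0.048]
tongs 0.96 326 140 [ 0.507 -0.267  0.148]
tongs 0.79 367 252 [ 0.429 -0.269  0.148]
tongs 0.69 263 14 [ 0.584 -0.255  0.148]
tongs_grip 0.89 263 17 [ 0.594 -0.251  0.098]
tongs_grip 0.79 422 15 [ 0.561 -0.353  0.098]
tongs_grip 0.73 371 249 [ 0.41  -0.273  0.098]
```

View pics/w7c.png

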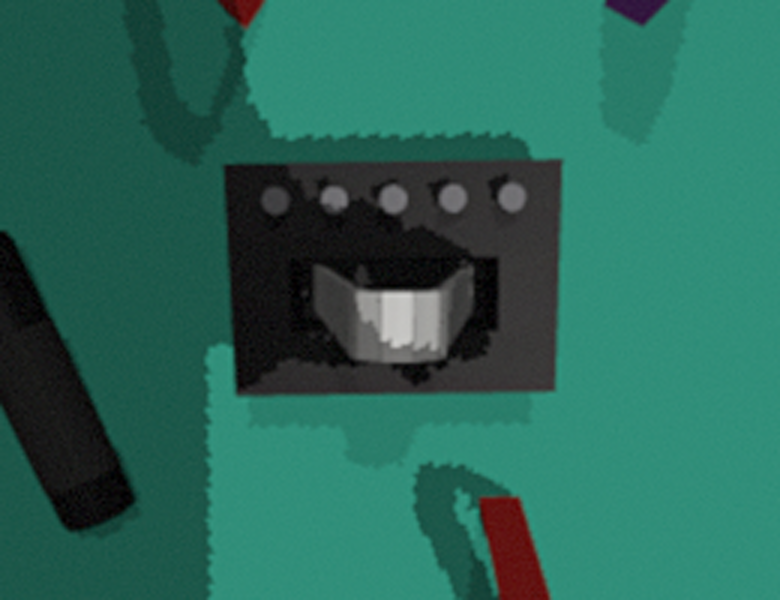

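The crop shows the stand squared to the camera with corners (225,165), (560,160), (553,390) and (237,393). The steel bow's top spans about (355–445, 290–360), centred at (400,325). The nearest red look-alike is below at (515,540).

Run:
```python
from h import *; import pickle
k=pickle.load(open("w7.pkl","rb")); f=lambda p:(p[0]/3+194,p[1]/3+35)
C=np.array([at(k,*f(p),.048)[:2] for p in((225,165),(560,160),(553,390),(237,393))]);c=C.mean(0)
yv=(C[0]+C[3]-C[1]-C[2])/2; yaw=np.degrees(np.arctan2(-yv[0],yv[1])); print(c.round(4),np.linalg.norm(yv),"yaw",yaw)
xd=np.array([np.cos(np.radians(yaw)),np.sin(np.radians(yaw))]); print("slot",(c-.004*xd).round(4))
b=at(k,*f((400,325)),.147); print("bow",b.round(4))
for p in((355,290),(445,290),(445,360),(355,360)): print(at(k,*f(p),.147).round(4))
for p in((515,497),(240,15)): print("red top",at(k,*f(p),.13).round(3))
s=manip.sense(); P=R.from_quat(np.r_[s["ee_rot"][1:],s["ee_rot"][0]]).as_matrix(); print("toolx ang",np.degrees(np.arctan2(P[1,0],P[0,0])))
for t in (np.r_[c-.004*xd,.079],np.r_[b[:2],.079]): print((P.T@(t-s["eef_pos"])).round(4))
```

```text
[ 0.5089 -0.2674] 0.09265324853291833 yaw -18.050698838608678
slot [ 0.5051 -0.2662]
bow [ 0.5052 -0.2667  0.147 ]
[ 0.5148 -0.2601  0.147 ]
[ 0.5089 -0.2776  0.147 ]
[ 0.4954 -0.2733  0.147 ]
[ 0.5015 -0.2555  0.147 ]
red top [ 0.458 -0.279  0.13 ]
red top [ 0.573 -0.255  0.13 ]
toolx ang -18.826320591922975
[0.0589 0.0024 0.1798]
[0.0592 0.0028 0.1798]
```

Request:
play_rows --series '[[[0, 0, 0], [0.03, 0.001, 0], 1], [[0, 0, 0], [0.029, 0.002, 0], 1], [[0, 0, 0], [0, 0, 0.03], 1], [[0, 0, 0], [0, 0, 0.04], 1], [[0, 0, 0], [0, 0, 0.04], 1], [[0, 0, 0], [0, 0, 0.04], 1], [[0, 0, 0], [0, 0, 0.02], 1], [[0, 0, 0], [0, 0, 0.009], 1], [[0, 0, 0], [0, 0, 0], 1]]'

```text
time_s: 12.2
eef_pos: [0.5044, -0.2665, 0.0788]
ee_rot: [-0.001, 0.986, -0.164, -0.001]
contact_force: [-0.4, 0.3, 0.4]
opening: 1.003
```

Request:
play_rows --series '[[[0, 0, 0], [0, 0, 0], 0.5], [[0, 0, 0], [0, 0, 0], 0.4], [[0, 0, 0], [0, 0, 0], 0.36], [[0, 0, 0], [0, 0, 0], 0.34], [[0, 0, 0], [0, 0, 0], 0.33], [[0, 0, 0], [0, 0, 0], 0.32], [[0, 0, 0], [0, 0, 0], 0.32], [[0, 0, 0], [0, 0, 0], 0.32], [[0, 0, 0], [0, 0, 0], 0.32]]' --grip_force 30

```text
time_s: 13.1
eef_pos: [0.5059, -0.2681, 0.0813]
ee_rot: [0.001, 0.986, -0.165, 0.001]
contact_force: [0.0, -1.8, 6.2]
opening: 0.324
```

Run:
```python
from h import *
s=st(); im=capture("wrist"); cv2.imwrite("pics/w8.png",im)
```

```text
{'time_s': 13.1, 'eef_pos': [0.5059, -0.2681, 0.0813], 'ee_rot': [0.001, 0.9864, -0.1646, 0.0012], 'contact_force': [0.0118, -1.818, 6.2056], 'opening': 0.3243}
```

View pics/w8.png

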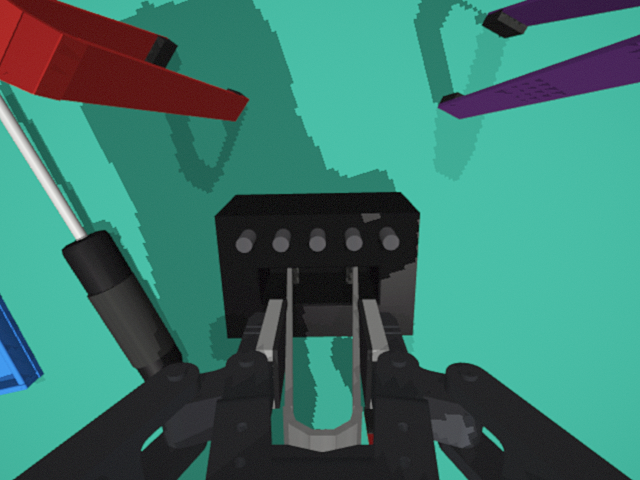

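The wrist picture shows both pads on the tongs' strips (270–380, 340), the tongs straight between the fingers and the red and purple ones clear of them. I nip a little tighter and lift.

Request:
play_rows --series '[[[0, 0, 0], [0, 0, 0], 0.31], [[0, 0, 0], [0, 0, 0], 0.31], [[0, 0, 0], [0, 0, -0.01], 0.31], [[0, 0, 0], [0, 0, -0.02], 0.31], [[0, 0, 0], [0, 0, -0.03], 0.31], [[0, 0, 0], [0, 0, -0.03], 0.31], [[0, 0, 0], [0, 0, -0.03], 0.31], [[0, 0, 0], [0, 0, -0.03], 0.31], [[0, 0, 0], [0, 0, 0], 0.31], [[0, 0, 0], [0, 0, 0], 0.31]]'

```text
time_s: 14.15
eef_pos: [0.5051, -0.2669, 0.2307]
ee_rot: [0.0, 0.986, -0.164, 0.001]
contact_force: [0.3, -0.2, 0.4]
opening: 0.314
```

Run:
```python
from h import *
s=st(); P=R.from_quat(np.r_[s["ee_rot"][1:],s["ee_rot"][0]]).as_matrix()
print((P.T@(np.array([.577,.16,.30])-s["eef_pos"])).round(4))
im=capture("wrist"); cv2.imwrite("pics/w9.png",im)
```

```text
{'time_s': 14.15, 'eef_pos': [0.5051, -0.2669, 0.2307], 'ee_rot': [0.0004, 0.9864, -0.1643, 0.0006], 'contact_force': [0.2715, -0.1927, 0.3898], 'opening': 0.3139}
[-0.0703 -0.4271 -0.0697]
```

View pics/w9.png

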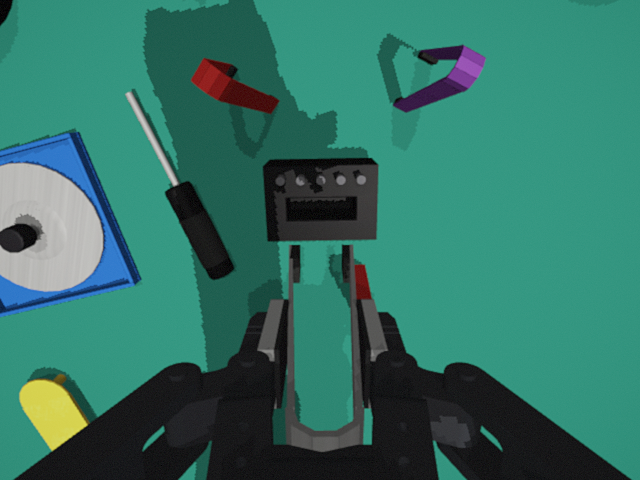

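The wrist picture shows the tongs out of the slot with jaws open at (296,262) and (347,262). The lid lies flat in the tray at left, with its knob at (17,237). I carry the tongs to a viewpoint beside the pot.

Request:
play_rows --series '[[[0, 0, 0], [-0.007, -0.018, -0.005], 0.31], [[0, 0, 0], [-0.012, -0.035, -0.005], 0.31], [[0, 0, 0], [-0.014, -0.039, 0], 0.31], [[0, 0, 0], [-0.014, -0.039, 0], 0.31], [[0, 0, 0], [-0.014, -0.039, 0], 0.31], [[0, 0, 0], [-0.014, -0.039, 0], 0.31], [[0, 0, 0], [-0.014, -0.039, 0], 0.31], [[0, 0, 0], [-0.014, -0.039, 0], 0.31], [[0, 0, 0], [-0.014, -0.039, 0], 0.31], [[0, 0, 0], [-0.014, -0.039, 0], 0.31]]'

```text
time_s: 15.2
eef_pos: [0.4975, 0.1234, 0.239]
ee_rot: [0.0, 0.986, -0.164, -0.001]
contact_force: [1.5, -0.3, -0.6]
opening: 0.313
```

Request:
play_rows --series '[[[0, 0, 0], [-0.014, -0.039, 0], 0.31], [[0, 0, 0], [-0.014, -0.039, 0], 0.31], [[0, 0, 0], [-0.014, -0.038, 0], 0.31], [[0, 0, 0], [-0.012, -0.035, 0], 0.31], [[0, 0, 0], [-0.007, -0.019, 0], 0.31], [[0, 0, 0], [0, 0, 0], 0.31], [[0, 0, 0], [0, 0, 0], 0.31]]'

```text
time_s: 15.9
eef_pos: [0.495, 0.2845, 0.2377]
ee_rot: [0.001, 0.987, -0.163, -0.002]
contact_force: [-0.0, -0.7, -1.3]
opening: 0.309
```

Run:
```python
from h import *; import pickle
s=st(); k=get_calibration("wrist"); im=capture("wrist"); pickle.dump(k,open("w10.pkl","wb")); cv2.imwrite("pics/w10.png",im)
for n,z in {"pot":.022,"piston":.028,"washer0":.008}.items():
    for d in find_in("wrist",n)[:3]:
        u,v=d["xy"][0]*640,d["xy"][1]*480; print(n,round(d["score"],2),round(u),round(v),at(k,u,v,z).round(4))
```

```text
{'time_s': 15.9, 'eef_pos': [0.495, 0.2845, 0.2377], 'ee_rot': [0.0014, 0.9867, -0.1626, -0.0022], 'contact_force': [-0.0404, -0.7281, -1.2596], 'opening': 0.3093}
pot 0.64 271 113 [0.5799 0.3016 0.022 ]
piston 0.6 282 105 [0.5827 0.2895 0.028 ]
washer0 0.98 250 137 [0.5664 0.3288 0.008 ]
washer0 0.93 279 60 [0.6178 0.2807 0.008 ]
```

View pics/w10.png

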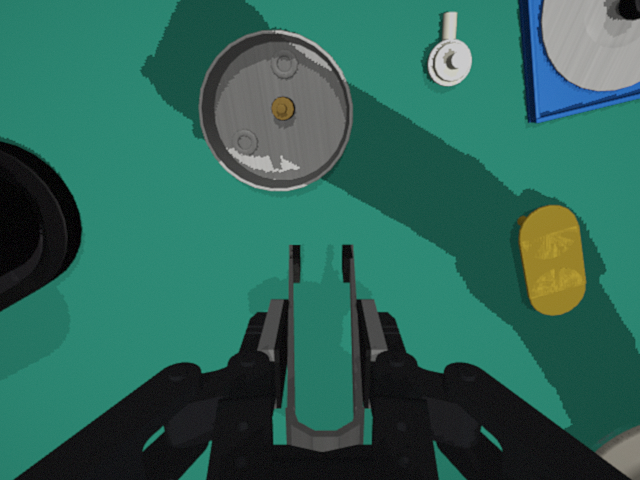

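The wrist picture shows the pot ring centred near (277,110), the brass piston upright at (283,108) and the washers at (284,65) and (246,141), all off the jaws' closing line. The jaw tips are at about (295,250) and (348,250).

Run:
```python
from h import *; import pickle
k=pickle.load(open("w10.pkl","rb")); im=cv2.imread("pics/w10.png"); hsv=cv2.cvtColor(im,cv2.COLOR_BGR2HSV)
m=((hsv[...,0]>8)&(hsv[...,0]<30)&(hsv[...,1]>90)).astype(np.uint8); m[:,:240]=0;m[:,330:]=0;m[160:]=0
c=max(cv2.findContours(m,0,1)[0],key=cv2.contourArea); print(cv2.minEnclosingCircle(c),cv2.contourArea(c))
(u,v),r=cv2.minEnclosingCircle(c); p=at(k,u,v,.027); print("piston",p.round(4), "diam",np.linalg.norm(at(k,u+r,v,.027)-at(k,u-r,v,.027)))
s=manip.sense(); P=R.from_quat(np.r_[s["ee_rot"][1:],s["ee_rot"][0]]).as_matrix(); T=np.array(s["eef_pos"])
print(P.round(3).tolist())
for dz in(.073,.08):
  for dy in(-.0175,-.025,.0175,.025): print(dz,dy,np.round(proj(k,T+P@[0,dy,dz]),1))
  print("edges",np.round(proj(k,T+P@[.007,0,dz]),1),np.round(proj(k,T+P@[-.007,0,dz]),1))
print("pot rim approx",at(k,277,110,.044).round(4))
print("delta",(P.T@(p-T)).round(4))
```

```text
((282.68841552734375, 107.86231994628906), 11.732623100280762) 386.0
piston [0.5801 0.2899 0.027 ] diam 0.0197065020029489
[[0.945, -0.327, -0.004], [-0.327, -0.945, -0.001], [-0.003, 0.003, -1.0]]
0.073 -0.0175 [295.6 249.3]
0.073 -0.025 [282.6 249.3]
0.073 0.0175 [356.7 249.6]
0.073 0.025 [369.7 249.7]
edges [326.3 237.9] [326.1 260.8]
0.08 -0.0175 [296.4 245.3]
0.08 -0.025 [283.6 245.2]
0.08 0.0175 [355.7 245.6]
0.08 0.025 [368.4 245.6]
edges [326.1 234.1] [325.9 256.5]
pot rim approx [0.5797 0.2933 0.044 ]
delta [ 0.0761 -0.0356  0.211 ]
```

Request:
play_rows --series '[[[0, 0, 0], [0.015, -0.006, 0], 0.325], [[0, 0, 0], [0.02, -0.01, 0], 0.333], [[0, 0, 0], [0.02, -0.01, 0], 0.333], [[0, 0, 0], [0.015, -0.006, 0.01], 0.333], [[0, 0, 0], [0.008, -0.002, 0.02], 0.333], [[0, 0, 0], [0, 0, 0.03], 0.333], [[0, 0, 0], [0, 0, 0.03], 0.333], [[0, 0, 0], [0, 0, 0.01], 0.333], [[0, 0, 0], [0, 0, 0], 0.333], [[0, 0, 0], [0, 0, 0], 0.333]]'

```text
time_s: 17.1
eef_pos: [0.5826, 0.2898, 0.1396]
ee_rot: [0.0, 0.986, -0.165, -0.001]
contact_force: [1.2, 0.6, 1.0]
opening: 0.335
```

Run:
```python
from h import *; import pickle
s=st(); k=get_calibration("wrist"); im=capture("wrist"); pickle.dump(k,open("w11.pkl","wb")); cv2.imwrite("pics/w11.png",im)
cv2.imwrite("pics/w11c.png",cv2.resize(im[140:340,200:460],None,fx=3,fy=3,interpolation=2))
P=R.from_quat(np.r_[s["ee_rot"][1:],s["ee_rot"][0]]).as_matrix(); T=np.array(s["eef_pos"])
for dz in(.066,.073,.08):print(dz,[np.round(proj(k,T+P@[x,y,dz]),1).tolist() for x,y in((.007,-.0175),(.007,.0175),(-.007,-.0175),(-.007,.0175))])
hsv=cv2.cvtColor(im,cv2.COLOR_BGR2HSV)
m=((hsv[...,0]>8)&(hsv[...,0]<30)&(hsv[...,1]>90)).astype(np.uint8); m[:,:250]=0;m[:,400:]=0;m[:120]=0;m[340:]=0
c=max(cv2.findContours(m,0,1)[0],key=cv2.contourArea); print(cv2.boundingRect(c)); print("expected", np.round(proj(k,[.5801,.2899,.027]),1),np.round(proj(k,[.5801,.2899,.038]),1))
```

```text
{'time_s': 17.1, 'eef_pos': [0.5826, 0.2898, 0.1396], 'ee_rot': [0.0001, 0.9863, -0.165, -0.0008], 'contact_force': [1.2161, 0.5659, 1.0117], 'opening': 0.3348}
0.066 [[291.1, 247.1], [354.1, 247.0], [291.7, 270.4], [353.5, 270.3]]
0.073 [[292.0, 243.0], [353.2, 242.9], [292.6, 265.7], [352.6, 265.6]]
0.08 [[292.8, 239.1], [352.3, 239.0], [293.4, 261.2], [351.7, 261.2]]
(309, 216, 28, 34)
expected [323.5 236.7] [323.6 242. ]
```

View pics/w11c.png

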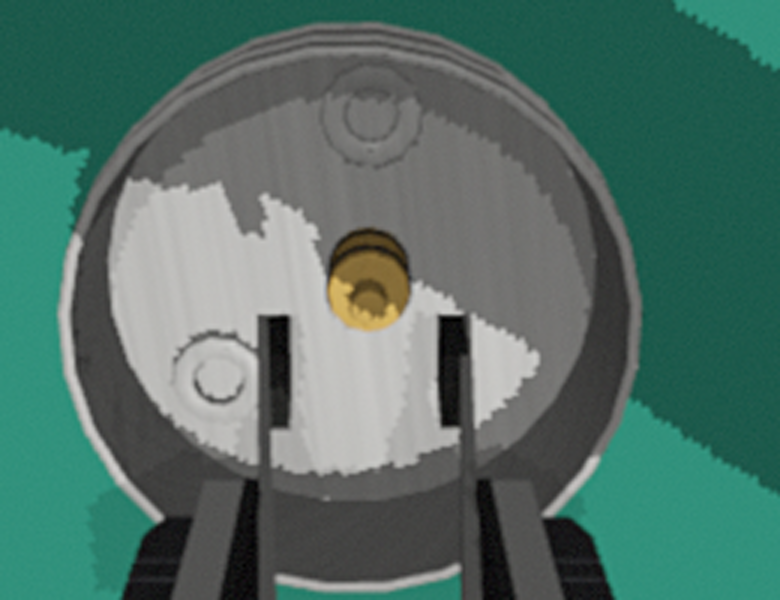

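The crop shows the piston midway between the open jaws: piston centre x 368, jaw faces 291 and 440. The left washer at (218,378) lies outside the left jaw. I shift 1 mm and go straight down, stopping the tips about 6 mm above the pot's floor.

Request:
play_rows --series '[[[0, 0, 0], [-0.001, 0.001, 0.01], 0.333], [[0, 0, 0], [0, 0, 0.015], 0.333], [[0, 0, 0], [0, 0, 0.012], 0.333], [[0, 0, 0], [0, 0, 0.01], 0.333], [[0, 0, 0], [0, 0, 0.006], 0.333], [[0, 0, 0], [0, 0, 0.003], 0.333], [[0, 0, 0], [0, 0, 0], 0.333], [[0, 0, 0], [0, 0, 0], 0.333]]'

```text
time_s: 17.95
eef_pos: [0.5805, 0.2897, 0.0828]
ee_rot: [0.0, 0.986, -0.164, -0.001]
contact_force: [0.4, -0.1, -0.6]
opening: 0.336
```

Request:
play_rows --series '[[[0, 0, 0], [0, 0, 0], 0.32], [[0, 0, 0], [0, 0, 0], 0.31], [[0, 0, 0], [0, 0, 0], 0.3], [[0, 0, 0], [0, 0, 0], 0.29], [[0, 0, 0], [0, 0, 0], 0.28], [[0, 0, 0], [0, 0, 0], 0.27], [[0, 0, 0], [0, 0, 0], 0.26], [[0, 0, 0], [0, 0, 0], 0.25], [[0, 0, 0], [0, 0, 0], 0.24], [[0, 0, 0], [0, 0, 0], 0.24]]'

```text
time_s: 18.95
eef_pos: [0.5804, 0.2896, 0.0827]
ee_rot: [0.0, 0.986, -0.164, -0.001]
contact_force: [-0.8, -0.9, 2.6]
opening: 0.274
```

Request:
play_rows --series '[[[0, 0, 0], [0, 0, 0], 0.23], [[0, 0, 0], [0, 0, 0], 0.22], [[0, 0, 0], [0, 0, 0], 0.22], [[0, 0, 0], [0, 0, 0], 0.22]]'

```text
time_s: 19.35
eef_pos: [0.5804, 0.2896, 0.0827]
ee_rot: [0.0, 0.986, -0.164, -0.001]
contact_force: [0.4, -0.4, 4.2]
opening: 0.276
```

The opening has stalled at 0.275, which is the expected width with the piston between the jaws. I lift.

Request:
play_rows --series '[[[0, 0, 0], [0, 0, -0.004], 0.22], [[0, 0, 0], [0, 0, -0.008], 0.22], [[0, 0, 0], [0, 0, -0.015], 0.22], [[0, 0, 0], [0, 0, -0.02], 0.22], [[0, 0, 0], [0, 0, -0.02], 0.22], [[0, 0, 0], [0, 0, -0.02], 0.22], [[0, 0, 0], [0, 0, -0.02], 0.22], [[0, 0, 0], [0, 0, -0.02], 0.22], [[0, 0, 0], [0, 0, -0.02], 0.22], [[0, 0, 0], [0, 0, -0.01], 0.22]]'

```text
time_s: 20.35
eef_pos: [0.5815, 0.2901, 0.2428]
ee_rot: [-0.001, 0.986, -0.164, 0.0]
contact_force: [0.7, -0.7, -0.9]
opening: 0.274
```

Request:
play_rows --series '[[[0, 0, 0], [0, 0, 0], 0.22], [[0, 0, 0], [0, 0, 0], 0.22], [[0, 0, 0], [0, 0, 0], 0.22], [[0, 0, 0], [0, 0, 0], 0.22], [[0, 0, 0], [0, 0, 0], 0.22]]'

```text
time_s: 20.85
eef_pos: [0.5803, 0.2894, 0.2385]
ee_rot: [0.001, 0.986, -0.164, -0.002]
contact_force: [0.5, -0.5, -1.1]
opening: 0.277
```

Run:
```python
from h import *
s=st(); k=get_calibration("wrist"); w=capture("wrist"); sc=capture("scene")
a=cv2.resize(w[100:400,180:480],(400,400)); b=cv2.resize(sc[100:300,290:490],(400,400),interpolation=2)
cv2.imwrite("pics/f12.png",np.hstack([a,b]))
for c in("wrist","scene","top"):
    if c=="top": capture("top")
    for n,z in(("piston",.16),("pot",.022),("washer0",.008),("lid_knob",.0325)):
        for d in find_in(c,n)[:2]:
            u,v=d["xy"][0]*640,d["xy"][1]*480; print(c,n,round(d["score"],2),round(u),round(v),at(k if c=="wrist" else c,u,v,z).round(3))
```

```text
{'time_s': 20.85, 'eef_pos': [0.5803, 0.2894, 0.2385], 'ee_rot': [0.0011, 0.9864, -0.1644, -0.0019], 'contact_force': [0.5247, -0.4603, -1.0633], 'opening': 0.2773}
wrist piston 0.94 318 261 [0.575 0.294 0.16 ]
wrist piston 0.34 290 223 [0.602 0.302 0.16 ]
wrist pot 0.96 318 197 [0.582 0.292 0.022]
wrist washer0 0.88 317 160 [0.613 0.283 0.008]
wrist washer0 0.74 290 224 [0.563 0.328 0.008]
wrist lid_knob 0.66 608 116 [0.571 0.039 0.033]
scene piston 0.41 461 176 [0.575 0.301 0.16 ]
scene pot 0.66 445 225 [0.581 0.287 0.022]
scene pot 0.18 367 334 [ 0.768 -0.04   0.022]
scene washer0 0.47 455 219 [0.563 0.332 0.008]
scene lid_knob 0.77 334 262 [ 0.581 -0.014  0.032]
top piston 0.66 381 288 [ 0.517 -0.129  0.16 ]
top pot 0.61 143 258 [0.575 0.299 0.022]
top washer0 0.61 124 254 [0.583 0.342 0.008]
top lid_knob 0.89 301 263 [0.567 0.002 0.032]
```

View pics/f12.png

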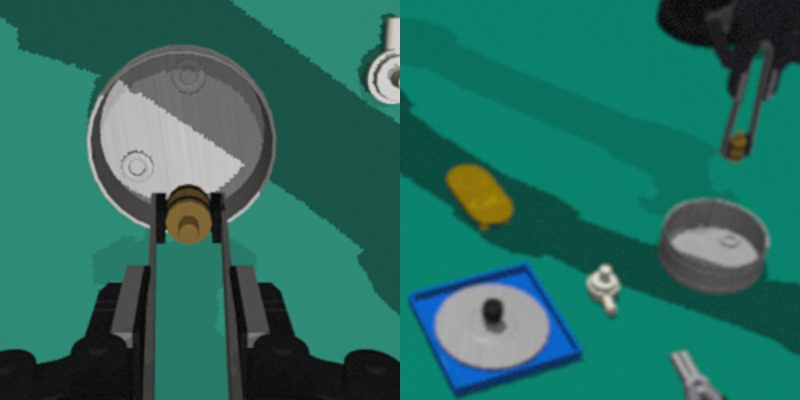

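The last picture shows the piston pinched upright between both jaws (left half, 188,215) high above the pot. Both washers lie on the pot's floor at (187,75) and (137,167). The lid lies flat in the tray (right half, 492,325). I hand in.

```bash
python3 -c "
from h import *
st(); print(manip.sign_off())"
```

```text
{'time_s': 21.6, 'eef_pos': [0.5807, 0.2896, 0.2395], 'ee_rot': [0.0006, 0.9864, -0.1644, -0.0013], 'contact_force': [0.2026, -0.1734, -0.9586], 'opening': 0.2747}
the job is handed in; nothing more can be done
None
```

I finished and handed in the job at 21.6 s of the 70 s allowed; no verdict was reported. The lid is in the tray, released, and the tongs are holding the piston above the pot.

- **Piston:** the last picture shows it pinched upright between both jaws. Its underside is about 11 cm above the rim, worked out from how far the arm rose. The grip opening held steady at 0.275, which is the width expected with the piston between the jaws.
- **Lid:** it lies flat in the tray; the top camera puts its knob within about 2 mm of the tray's middle. The scene camera put the knob about 2 cm off, using a less exact detection.
- **Pot:** both washers are still inside. The cameras place it within a few millimetres of where it started.
- **Other objects:** I did not measure whether the bystanders or the red and purple look-alikes moved. Nothing in the pictures or the force readings suggested I touched any of them.
- **Bad detection:** the top camera's piston result was clearly wrong, putting it about 40 cm away. I went by the wrist and scene pictures instead.

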